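# Hook out the stopper lost under the glass shelf

## Task

A red rubber stopper has ended up under the low glass shelf, where the gripper cannot get at it. Use the blue-handled drag hook, not the gripper, to pull it out past the shelf's front edge onto the open bench, lay the hook back down flat on the bench, then pick the red stopper up and stand it upright, wide end down, on top of the glass shelf. Leave the cream stopper where it stands.

Things in the scene. Friction and masses are not known exactly. Their poses are not given: they have to be found in the camera images.
- shelf: Fixed glass shelf, robot's left. Origin: bench level under the middle of the glass; x points inward from the front edge (which faces about -y), y along the shelf. Glass 180 (x) by 420 (y) mm: underside 105, top 113 above the bench. Posts at x +-75, y +-200. Rails, tops at 126, along front and back edges. On it, fixed: flask 116 tall at (35,-155), beaker 45 tall at (35,160); middle bare.
- red_stopper: Red rubber stopper, loose, 30 g: round plug, 32 mm across at the foot, 29 at the top, 26 tall, standing wide end down. Origin at the centre of its underside, z up. Starts on the bench under the glass, 75 to 100 mm inward of the front edge, 50 to 80 mm along the shelf from its middle.
- cream_stopper: Cream rubber stopper, loose, to be left alone: shape, size and origin as the red one. Stands under the glass, 100 to 160 mm along the shelf from the red one.
- hook: Hook, loose, 0.2 kg, on the open bench. Origin: centre of the underside of the blue grip block, 110 (x) x 20 (y) x 60 mm high; x runs to the blade, z up. Steel bar 10 wide, 38 to 46 above the underside, to x=252. At its end a blade 58 wide (y) hangs to underside level, inner face x=248; lips 36 high at its sides reach back to x=238, 50 apart, cupping a stopper under the bar. Centre of mass x=50.

How it is judged:
By the outcome, as a careful person would: the job done as asked, in the order asked, and still so for the second after the job is handed in, with the robot touching nothing.
It also fails if it takes over 72 s, if anything falls off the work surface, if the arm or the gripper's body presses on something with over 40 N, if the wrist force passes 120 N, or if a joint passes its speed limit or range.

## Robot

A 6-joint arm with a two-finger parallel gripper is mounted at the origin on the work surface. World frame = base frame: x ahead of the robot, y to its left, z up, the work surface at z = 0. Lengths are in m, angles in rad, forces in N, time in s.
With the tool pointing down it reaches from about 0.25 to 0.8 m from the base axis. Payload 8.5 kg.
Tool frame: the origin (TCP) lies at the very end of the fingers, on their centre line; the grasp point (between the pads) lies 19 mm behind it; x points along the fingers, y is the direction in which the jaws open and shut, and the axes are right-handed (so a half turn about x gives the same grasp; the last joint's range is limited). The gripper opens to 85 mm and grips with 20 to 120 N. Pads are 22 mm wide; open, the fingers measure 114 mm over their backs; the gripper's body (76 mm by 85 mm) begins 54 mm behind the grasp point. The pads swing forward as they close: fully open they stand 13 mm farther back than shut.
Start: joints at [1.211, 0.238, -0.013, 1.319, 0, 1.571], TCP at [0.185, 0.491, 0.231] pointing down, gripper open.
Joint ranges: [-2.66, 2.66], [-1.03, 1.9], [-1.14, 1.46], [-1.82, 2.27], [-1.45, 1.34], [-3.14, 3.14]. Speed limits (rad/s): [2.22, 2.22, 2.79, 3.14, 3.14, 3.14].

## Interface

Orientations are given as a unit quaternion [x, y, z, w].
In Python, from station import ctrl gives the robot as it stands.
- The arm moves only by the tool arm_command, never from a script. Its argument "increments" is a list of rows, each an object with "translation": the shift along the tool's x, y, z in mm, a list of three; "rotation": the turn, a rotation vector about the tool's x, y, z in degrees, a list of three; "grip": the closure, from -1 (fully open) to 1 (shut), so that 0 is half open. In form: [{"translation": [dx, dy, dz], "rotation": [wx, wy, wz], "grip": grip}, ...]. A call has 1 to 5 rows; each row shifts and turns the pose as measured when the row begins, along the tool's axes as they then stand; what a row does not reach is not made up. A row lasts 1/12 s, in which the tool goes at most 41.7 mm and 7.16 degrees, less where a joint would pass 70% of its speed; a pose out of reach is approached as far as the arm can. A call is refused whole if a number of a shift passes 41.7 or a number of a turn 7.16, either way. A call with a gripper value outside its range is refused whole. The fingers move at their own pace and stop on an object; "grip_force" is the grip in N (left out, the last holds). Time passes only in rows, so rows that do not move let the fingers close. It gives the time, the measured TCP pose, the force and the opening at its end, in the units of the state.
- ctrl.get_obs(): the state, without advancing time (a new reading comes with each control period).
- ctrl.grab_frame(name): name is "scene" or "side" or "wrist"; returns a dict with "color" (420x560x3 uint8, red, green, blue), "vertical_fov" (degrees; the focal length in pixels is half the picture's height over the tangent of half this angle, whatever the lens; pixels are square), "cx", "cy" (the principal point, pixels), "rvec" (rotation vector, rad) and "tvec" (3), from world to camera coordinates, as OpenCV has them. Camera axes: x right, y down, z forward; pixel columns grow to the right and rows downward; lengths in m; the calibration is good to about 2 mm. A picture is of the moment at which its call begins. There is no depth.
- ctrl.hand_in(): hands the job in, once; it reports no verdict.
The state is a dict: "time": time; "joints": joint angles; "qvel": joint speeds; "tau": joint torques, N m; "eef_pos": TCP position; "ee_rot": TCP orientation; "wrist_force": force on the tool from outside, world axes, zero at the start; "torque": the same for the moment, N m; "finger_gap": finger opening in m.
Only numpy, scipy, OpenCV 4.12 (cv2) and the standard library are available. Lean on these libraries where they do the work, as an engineer would, in place of code of your own. Each camera call takes 0.05 s, during which the arm holds its last target.

## Working session

There is one attempt and no reset: what is moved stays moved. The work goes in short steps, Python scripts to look and compute and a tool call to move; the robot and the scene stay as the last step left them, time stands still between calls to the robot, and variables do not carry over. Pictures are saved under pics/ and viewed, and the job is handed in when it is done.

Besides the shell and the picture viewer there is one more tool, called after ">>>" as name(argument=value, ...) on one line, values as JSON. arm_command: Moves the arm, as the interface text tells. Its arguments: {"type":"object","properties":{"increments":{"type":"array","items":{"type":"object","properties":{"translation":{"type":"array","items":{"type":"number"}},"rotation":{"type":"array","items":{"type":"number"}},"grip":{"type":"number"}}}},"grip_force":{"type":"number"}},"required":["increments"]}

```bash
ls; mkdir -p pics
python3 - <<'E'
from station import ctrl
import cv2
o=ctrl.get_obs()
for k in o: print(k,o[k])
for n in ["scene","side","wrist"]:
    f=ctrl.grab_frame(n)
    cv2.imwrite(f"pics/a_{n}.png",f["color"][:,:,::-1])
    print(n,{k:f[k] for k in f if k!="color"})
E
```

```text
pics
time 0.0
joints [ 1.21100553e+00  2.38792213e-01 -1.42294587e-02  1.31917789e+00
  8.27883074e-06  1.57077894e+00]
qvel [-1.62615521e-05  2.21212682e-04  4.30177767e-04 -1.55691039e-03
  4.37156395e-05  8.61998690e-04]
tau [-1.11932153e-03 -5.38772178e+01  3.46436799e+01  1.86308997e-02
 -1.31090778e-05  2.41751536e-06]
eef_pos [0.18470051 0.49101778 0.23068127]
ee_rot [ 0.12602659  0.69578837 -0.12700177  0.69560506]
wrist_force [ 0.02566732 -0.41127144 -0.23411194]
torque [ 0.01935261  0.00053705 -0.01068607]
finger_gap 0.08567062421308834
scene {'vertical_fov': 54.795181008862585, 'cx': 280.4826923755066, 'cy': 213.76801588587935, 'rvec': array([ 1.62697393,  1.98817037, -0.73857244]), 'tvec': array([ 0.06382934, -0.36995712,  1.10919735])}
side {'vertical_fov': 54.52689835827242, 'cx': 276.11092550579235, 'cy': 211.96785903506225, 'rvec': array([ 2.12269037, -0.24524686,  0.10088931]), 'tvec': array([-0.52726641,  0.13228884,  0.6096445 ])}
wrist {'vertical_fov': 59.46851567543802, 'cx': 273.7779064919774, 'cy': 210.38342174044482, 'rvec': array([-2.37155337, -1.64473588, -0.246058  ]), 'tvec': array([-0.52476853, -0.03808983,  0.37811229])}
```

View pics/a_scene.png

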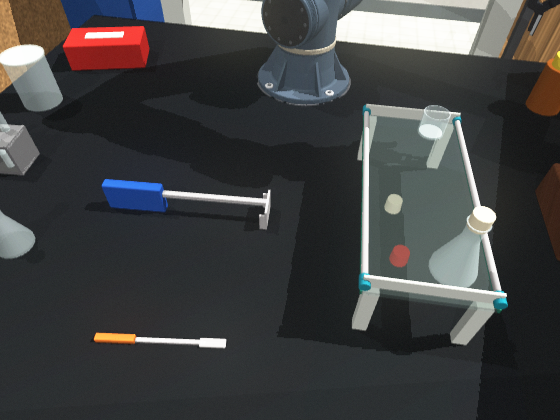

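View pics/a_side.png

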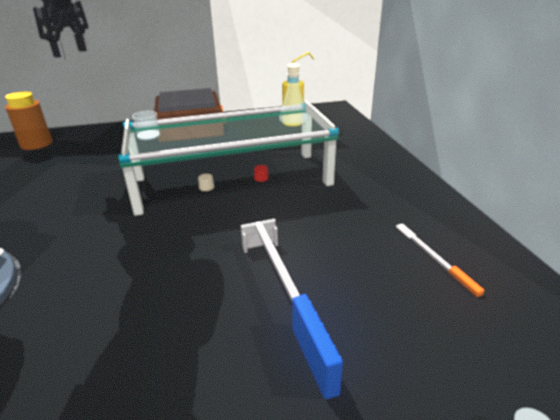

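View pics/a_wrist.png

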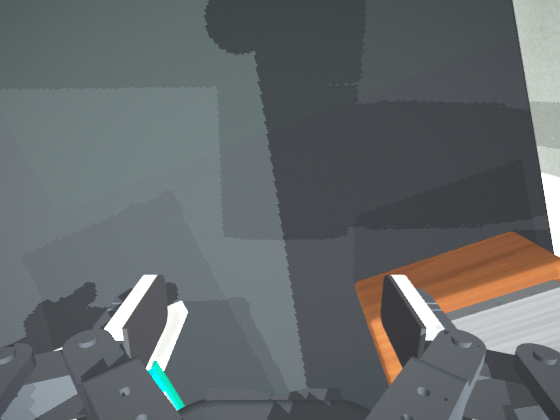

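```bash
cat > h.py <<'E'
import numpy as np, cv2
from scipy.optimize import least_squares
from scipy.spatial.transform import Rotation as R
from station import ctrl
def cam(f):
    h=f["color"].shape[0]; fl=h/2/np.tan(np.radians(f["vertical_fov"]/2))
    K=np.array([[fl,0,f["cx"]],[0,fl,f["cy"]],[0,0,1]]); return K,np.array(f["rvec"],float),np.array(f["tvec"],float)
def proj(c,P): return cv2.projectPoints(np.array(P,float).reshape(-1,3),c[1],c[2],c[0],None)[0].reshape(-1,2)
def plane(c,uv,z):
    Rm=cv2.Rodrigues(c[1])[0]; o=-Rm.T@c[2]; out=[]
    for u,v in np.array(uv,float).reshape(-1,2):
        d=Rm.T@np.linalg.inv(c[0])@[u,v,1]; out.append(o+d*(z-o[2])/d[2])
    return np.array(out)
def pose2(x,y,th,P):
    P=np.array(P,float).reshape(-1,3); c,s=np.cos(th),np.sin(th)
    return np.c_[x+c*P[:,0]-s*P[:,1],y+s*P[:,0]+c*P[:,1],P[:,2]]
def fit(obs,x0):
    # obs: list of (cam, pts3, uv)
    def r(p): return np.concatenate([(proj(c,pose2(*p,P))-np.array(U)).ravel() for c,P,U in obs])
    s=least_squares(r,x0,loss='soft_l1',x_scale=[.1,.1,.1]); return s.x,r(s.x).reshape(-1,2)
def crop(f,name,u0,v0,u1,v1,k):
    im=f["color"][v0:v1,u0:u1,::-1]; cv2.imwrite(f"pics/{name}.png",cv2.resize(im,None,fx=k,fy=k,interpolation=cv2.INTER_CUBIC))
E
python3 - <<'E'
from h import *
import pickle
fs={n:ctrl.grab_frame(n) for n in ["scene","side"]}
pickle.dump(fs,open("f0.pkl","wb"))
crop(fs["scene"],"c1",95,165,285,240,4)
crop(fs["scene"],"c2",345,95,515,345,3 if 0 else 2.4)
crop(fs["side"],"c3",110,90,350,220,3.3)
crop(fs["side"],"c4",230,210,350,400,3)
E
```

```text
(no output)
```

View pics/c1.png

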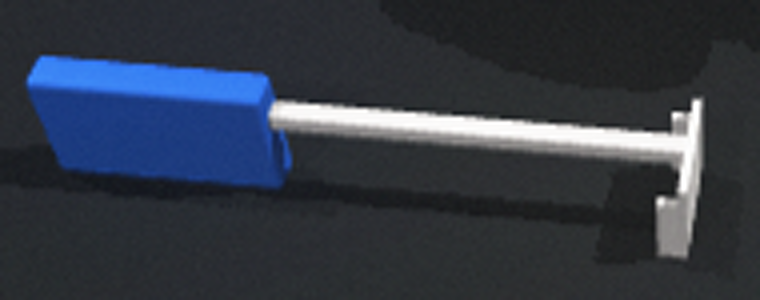

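View pics/c2.png

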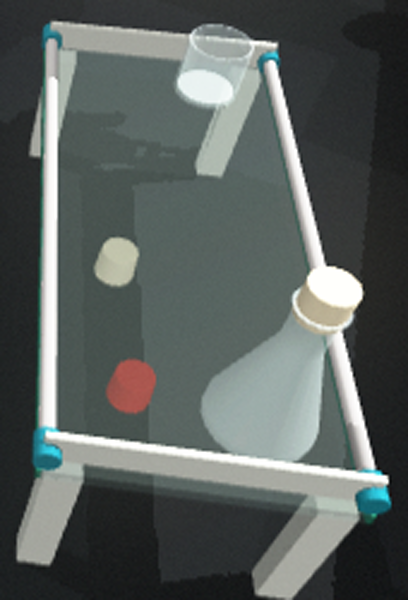

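View pics/c3.png

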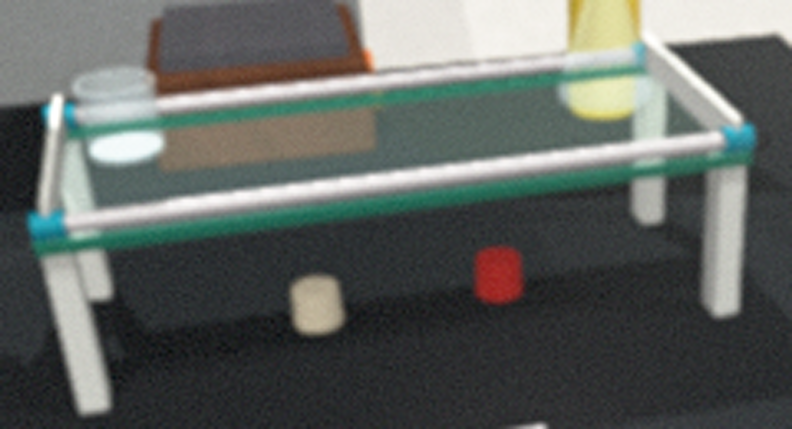

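View pics/c4.png

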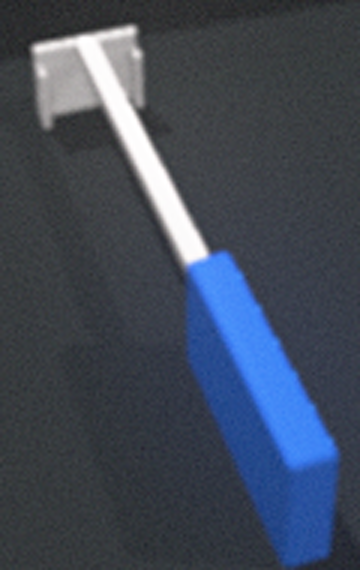

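```bash
cat > m.py <<'E'
from h import *
import pickle
fs=pickle.load(open("f0.pkl","rb")); S=cam(fs["scene"]); D=cam(fs["side"])
def un(p,u0,v0,k): p=np.array(p,float); return (p+.5)/k-.5+[u0,v0]
hs=[[-55,-10,60],[55,-10,60],[-55,10,60],[55,10,60],[-55,-10,0],[55,-10,0],[238,-29,0],[252,-29,0]]
us=un([(30,86),(265,102),(42,57),(270,76),(63,170),(285,187),(657,253),(687,258)],95,165,4)
hd=[[-55,10,60],[-55,-10,60],[55,-10,60],[55,10,60],[-55,10,0],[-55,-10,0],[238,29,0],[238,-29,0]]
ud=un([(288,468),(337,455),(230,255),(188,268),(285,565),(328,555),(47,128),(140,107)],230,210,3)
hk,r=fit([(S,np.array(hs)/1e3,us),(D,np.array(hd)/1e3,ud)],[.4,.0,1.5]); print("hook",hk,"\n",r.round(1).tolist())
gs=[[-75,-210,0],[75,-210,0],[-75,190,0],[75,190,0]]
vs=un([(36,562),(273,597),(36,156),(210,175)],345,95,2.4)
gd=[[-85,200,0],[-85,-200,0],[-90,210,105],[-90,-210,105]]
vd=un([(95,412),(725,317),(33,252),(752,165)],110,90,3.3)
sh,r=fit([(S,np.array(gs)/1e3,vs),(D,np.array(gd)/1e3,vd)],[.4,.5,1.5]); print("shelf",sh,"\n",r.round(1).tolist())
# stoppers: centroid of blob at z=.013
rs=un([(131,386)],345,95,2.4); rd=un([(498,275)],110,90,3.3)
cs=un([(117,262)],345,95,2.4); cd=un([(317,305)],110,90,3.3)
for nm,a,b in (("red",rs,rd),("cream",cs,cd)):
    for p in (plane(S,a,.013)[0],plane(D,b,.013)[0]):
        q=p-[*sh[:2],0]; c,s=np.cos(sh[2]),np.sin(sh[2]); print(nm,p.round(4),"shelf fr",round(c*q[0]+s*q[1],4),round(-s*q[0]+c*q[1],4))
E
python3 m.py
```

```text
hook [ 0.5356383  -0.23710464  1.66270294] 
 [[-0.8, -0.8], [-0.3, 0.3], [0.5, -1.1], [1.6, -0.9], [0.7, 0.5], [1.0, 1.1], [1.5, 0.7], [1.5, 0.1], [0.6, 1.3], [1.8, 0.4], [-0.4, -2.1], [-1.2, -2.8], [-0.6, 3.3], [1.4, 1.4], [-0.7, -0.1], [1.0, -0.0]]
shelf [0.49436655 0.26066755 1.61906171] 
 [[-0.8, 0.7], [0.3, 0.2], [2.1, 0.6], [-0.5, 0.2], [-0.9, 0.4], [-0.2, -0.7], [0.0, 2.3], [-0.5, 0.0]]
red [0.5626 0.2543 0.013 ] shelf fr -0.0097 -0.0678
red [0.561  0.2555 0.013 ] shelf fr -0.0084 -0.0663
cream [0.4398 0.2432 0.013 ] shelf fr -0.0148 0.0554
cream [0.4386 0.2441 0.013 ] shelf fr -0.0139 0.0565
```

```bash
cat >> h.py <<'E'
def goto(p,yaw,step=36.):
    """tool-down target: TCP p, jaw axis (tool y) at world angle yaw (mod pi). prints remaining in tool axes"""
    o=ctrl.get_obs(); T=R.from_quat(o["ee_rot"]); best=None
    for k in (-1,0,1,2):
        y=yaw+k*np.pi; yv=np.array([np.cos(y),np.sin(y),0]); xv=np.array([0,0,-1.]); zv=np.cross(xv,yv)
        G=R.from_matrix(np.c_[xv,yv,zv]); w=(T.inv()*G).as_rotvec(degrees=True)
        if best is None or np.linalg.norm(w)<np.linalg.norm(best[1])-1e-6: best=(G,w)
    d=np.array(p)-o["eef_pos"]
    print("t",round(o["time"],2),"pos",o["eef_pos"].round(4),"gap",round(o["finger_gap"],4),"F",o["wrist_force"].round(1),"j6",o["joints"].round(2))
    print("tool mm start-axes",(T.inv().apply(d)*1e3).round(1),"goal-axes",(best[0].inv().apply(d)*1e3).round(1),"rot deg",best[1].round(2), "rot6")
    print("goal axes in world: y",best[0].as_matrix()[:,1].round(3),"z",best[0].as_matrix()[:,2].round(3))
E
python3 - <<'E'
from h import *
hk=[.5356,-.2371,1.6627]
g=pose2(*hk,[.04,0,.12])[0]; print(g)
goto(g,hk[2]+np.pi/2)
E
```

```text
[ 0.53192903 -0.19726881  0.12      ]
t 0.25 pos [0.1848 0.4912 0.231 ] gap 0.0856 F [0.7 0.1 0.1] j6 [ 1.21  0.24 -0.01  1.32  0.    1.57]
tool mm start-axes [ 111.4 -522.1  567.3] goal-axes [111.  282.5 717.4] rot deg [6.412e+01 2.000e-02 4.000e-02] rot6
goal axes in world: y [0.996 0.092 0.   ] z [ 0.092 -0.996  0.   ]
```

>>> arm_command(increments=[{"translation": [-10,-25,27],"rotation": [0,0,0],"grip": -1},{"translation": [-10,-25,27],"rotation": [0,0,0],"grip": -1},{"translation": [-10,-25,27],"rotation": [0,0,0],"grip": -1},{"translation": [0,-25,27],"rotation": [0,0,0],"grip": -1},{"translation": [0,-25,27],"rotation": [0,0,0],"grip": -1}], grip_force=60)

```text
time: 0.67
eef_pos: [0.2672, 0.3265, 0.2597]
ee_rot: [0.122, 0.697, -0.124, 0.696]
wrist_force: [0.1, 0.1, 0.4]
finger_gap: 0.0856
```

>>> arm_command(increments=[{"translation": [0,-25,27],"rotation": [0,0,0],"grip": -1},{"translation": [0,-25,27],"rotation": [0,0,0],"grip": -1},{"translation": [0,-25,27],"rotation": [0,0,0],"grip": -1},{"translation": [0,-25,27],"rotation": [0,0,0],"grip": -1},{"translation": [0,-25,27],"rotation": [0,0,0],"grip": -1}])

```text
time: 1.08
eef_pos: [0.3529, 0.1548, 0.2607]
ee_rot: [0.122, 0.696, -0.122, 0.697]
wrist_force: [1.6, -0.4, -0.2]
finger_gap: 0.0855
```

>>> arm_command(increments=[{"translation": [0,-25,27],"rotation": [0,0,0],"grip": -1},{"translation": [0,-25,27],"rotation": [0,0,0],"grip": -1},{"translation": [0,-25,27],"rotation": [0,0,0],"grip": -1},{"translation": [0,-25,27],"rotation": [0,0,0],"grip": -1},{"translation": [0,-25,27],"rotation": [0,0,0],"grip": -1}])

```text
time: 1.5
eef_pos: [0.4391, -0.0183, 0.262]
ee_rot: [0.123, 0.695, -0.122, 0.698]
wrist_force: [0.4, 0.4, -0.2]
finger_gap: 0.0851
```

Good tracking. Now rotate about 64° while continuing.

>>> arm_command(increments=[{"translation": [10,-18,24],"rotation": [7,0,0],"grip": -1},{"translation": [10,-12,26],"rotation": [7,0,0],"grip": -1},{"translation": [10,-8,28],"rotation": [7,0,0],"grip": -1},{"translation": [10,-4,28],"rotation": [7,0,0],"grip": -1},{"translation": [10,0,28],"rotation": [7,0,0],"grip": -1}])

```text
time: 1.92
eef_pos: [0.5329, -0.1412, 0.213]
ee_rot: [0.332, 0.622, -0.329, 0.628]
wrist_force: [0.6, -0.4, 0.4]
finger_gap: 0.0853
```

>>> arm_command(increments=[{"translation": [10,5,10],"rotation": [7,0,0],"grip": -1},{"translation": [10,5,10],"rotation": [7,0,0],"grip": -1},{"translation": [10,5,5],"rotation": [7,0,0],"grip": -1},{"translation": [10,0,0],"rotation": [7,0,0],"grip": -1}])

```text
time: 2.25
eef_pos: [0.5628, -0.163, 0.1692]
ee_rot: [0.477, 0.521, -0.473, 0.527]
wrist_force: [-0.5, 0.2, -0.3]
finger_gap: 0.0853
```

Run:
```python
from h import *
hk=[.5356,-.2371,1.6627]
g=pose2(*hk,[.04,0,.12])[0]; print(g)
goto(g,hk[2]+np.pi/2)
f=ctrl.grab_frame("wrist"); crop(f,"w1",0,0,560,420,1)
```

```text
[ 0.53192903 -0.19726881  0.12      ]
t 2.25 pos [ 0.5628 -0.163   0.1692] gap 0.0853 F [-0.5  0.2 -0.3] j6 [-0.28  0.36  0.    1.2   0.    1.19]
tool mm start-axes [ 49.  -34.6  31. ] goal-axes [ 49.2 -33.9  31.3] rot deg [ 0.39  0.14 -0.53] rot6
goal axes in world: y [0.996 0.092 0.   ] z [ 0.092 -0.996  0.   ]
```

View pics/w1.png

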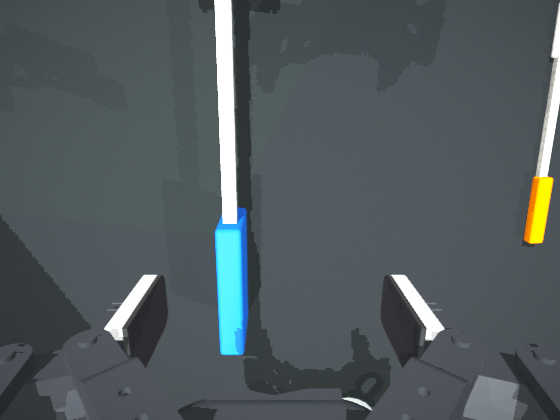

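Run:
```python
from h import *
f=ctrl.grab_frame("wrist"); c=cam(f)
hk=[.5356,-.2371,1.6627]
P=np.array([[55,10,60],[55,-10,60],[-55,10,60],[-55,-10,60],[248,0,46]])/1e3
print(proj(c,pose2(*hk,P)).round(0).tolist())
print(plane(c,[(217,228),(245,226),(222,350),(243,350)],.06).round(4))
```

```text
[[214.0, 232.0], [242.0, 232.0], [221.0, 360.0], [246.0, 359.0], [219.0, -78.0]]
[[ 0.5225 -0.1803  0.06  ]
 [ 0.5424 -0.177   0.06  ]
 [ 0.5313 -0.2836  0.06  ]
 [ 0.548  -0.2821  0.06  ]]
```

>>> arm_command(increments=[{"translation": [15,-17,14],"rotation": [0,0,0],"grip": -1},{"translation": [25,-17,14],"rotation": [0,0,0],"grip": -1},{"translation": [30,0,0],"rotation": [0.4,0,-0.5],"grip": -1},{"translation": [30,0,0],"rotation": [0,0,0],"grip": -1},{"translation": [30,0,0],"rotation": [0,0,0],"grip": -1}])

```text
time: 2.77
eef_pos: [0.5346, -0.1958, 0.0437]
ee_rot: [0.469, 0.525, -0.467, 0.534]
wrist_force: [0.7, 0.6, -0.2]
finger_gap: 0.0855
```

Run:
```python
from h import *
hk=[.5356,-.2351,1.6627]
goto(pose2(*hk,[.04,0,.016])[0],hk[2]+np.pi/2)
```

```text
t 2.77 pos [ 0.5346 -0.1958  0.0437] gap 0.0855 F [ 0.7  0.6 -0.2] j6 [-0.35  0.43 -0.24  0.89 -0.    1.1 ]
tool mm start-axes [27.6 -2.9 -1.1] goal-axes [27.7 -2.6 -0.8] rot deg [ 1.78  0.45 -0.63] rot6
goal axes in world: y [0.996 0.092 0.   ] z [ 0.092 -0.996  0.   ]
```

>>> arm_command(increments=[{"translation": [14,-2.5,-1],"rotation": [1.8,0.5,-0.6],"grip": -1},{"translation": [14,0,0],"rotation": [0,0,0],"grip": -1},{"translation": [0,0,0],"rotation": [0,0,0],"grip": 0.2}])

```text
time: 3.02
eef_pos: [0.5286, -0.1936, 0.0114]
ee_rot: [0.474, 0.527, -0.475, 0.521]
wrist_force: [-0.2, 0.1, -0.4]
finger_gap: 0.0754
```

Run:
```python
from h import *
hk=[.5356,-.2351,1.6627]
goto(pose2(*hk,[.04,0,.016])[0],hk[2]+np.pi/2)
```

```text
t 3.02 pos [ 0.5286 -0.1936  0.0114] gap 0.0754 F [-0.2  0.1 -0.4] j6 [-0.35  0.47 -0.27  0.84  0.    1.12]
tool mm start-axes [-4.7  3.2  2. ] goal-axes [-4.6  3.2  2. ] rot deg [ 0.39 -0.3   0.41] rot6
goal axes in world: y [0.996 0.092 0.   ] z [ 0.092 -0.996  0.   ]
```

>>> arm_command(increments=[{"translation": [-4,3,2],"rotation": [0.4,-0.3,0.4],"grip": 0.4},{"translation": [0,0,0],"rotation": [0,0,0],"grip": 1},{"translation": [0,0,0],"rotation": [0,0,0],"grip": 1},{"translation": [0,0,0],"rotation": [0,0,0],"grip": 1},{"translation": [0,0,0],"rotation": [0,0,0],"grip": 1}])

```text
time: 3.43
eef_pos: [0.535, -0.196, 0.0214]
ee_rot: [0.476, 0.521, -0.475, 0.525]
wrist_force: [-0.3, 0.3, -2.5]
finger_gap: 0.0198
```

>>> arm_command(increments=[{"translation": [0,0,0],"rotation": [0,0,0],"grip": 1},{"translation": [0,0,0],"rotation": [0,0,0],"grip": 1},{"translation": [0,0,0],"rotation": [0,0,0],"grip": 1}])

```text
time: 3.68
eef_pos: [0.5356, -0.1961, 0.0227]
ee_rot: [0.477, 0.521, -0.474, 0.526]
wrist_force: [0.4, -0.5, -2.1]
finger_gap: 0.0195
```

Run:
```python
from h import *
hk=[.5356,-.2351,1.6627]
goto(pose2(*hk,[.04,0,.016])[0],hk[2]+np.pi/2)
```

```text
t 3.68 pos [ 0.5356 -0.1961  0.0227] gap 0.0195 F [ 0.4 -0.5 -2.1] j6 [-0.35  0.45 -0.26  0.85  0.    1.12]
tool mm start-axes [ 6.7 -3.6 -1.2] goal-axes [ 6.7 -3.6 -1.2] rot deg [ 0.22  0.19 -0.41] rot6
goal axes in world: y [0.996 0.092 0.   ] z [ 0.092 -0.996  0.   ]
```

>>> arm_command(increments=[{"translation": [-15,0,0],"rotation": [0,0,0],"grip": 1},{"translation": [-15,10,0],"rotation": [0,0,0],"grip": 1},{"translation": [-8,15,-20],"rotation": [0,0,0],"grip": 1},{"translation": [0,15,-30],"rotation": [0,0,0],"grip": 1},{"translation": [0,5,-20],"rotation": [0,0,0],"grip": 1}])

```text
time: 4.1
eef_pos: [0.5729, -0.1237, 0.0615]
ee_rot: [0.478, 0.52, -0.477, 0.524]
wrist_force: [0.3, 0.2, -2.6]
finger_gap: 0.0195
```

>>> arm_command(increments=[{"translation": [0,0,-5],"rotation": [0,0,0],"grip": 1},{"translation": [0,0,0],"rotation": [0,0,0],"grip": 1}])

```text
time: 4.27
eef_pos: [0.5732, -0.115, 0.0616]
ee_rot: [0.477, 0.521, -0.476, 0.524]
wrist_force: [-0.2, -0.5, -2.3]
finger_gap: 0.0195
```

Run:
```python
from h import *
import pickle
fs={n:ctrl.grab_frame(n) for n in ["scene","side"]}
pickle.dump(fs,open("f1.pkl","wb"))
o=ctrl.get_obs(); print(o["eef_pos"],R.from_quat(o["ee_rot"]).as_matrix().round(3),o["wrist_force"],o["finger_gap"])
crop(fs["scene"],"d1",150,150,430,300,2.8)
crop(fs["side"],"d2",160,130,360,380,2.4)
```

```text
[ 0.57293727 -0.11627755  0.06146167] [[ 0.005  0.996  0.091]
 [-0.002  0.091 -0.996]
 [-1.     0.005  0.003]] [ 0.70687384 -0.6571021  -1.58072846] 0.019411436797386095
```

View pics/d1.png

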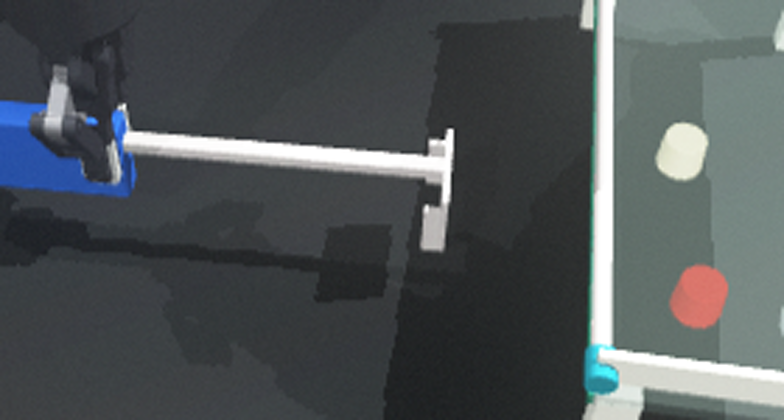

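View pics/d2.png

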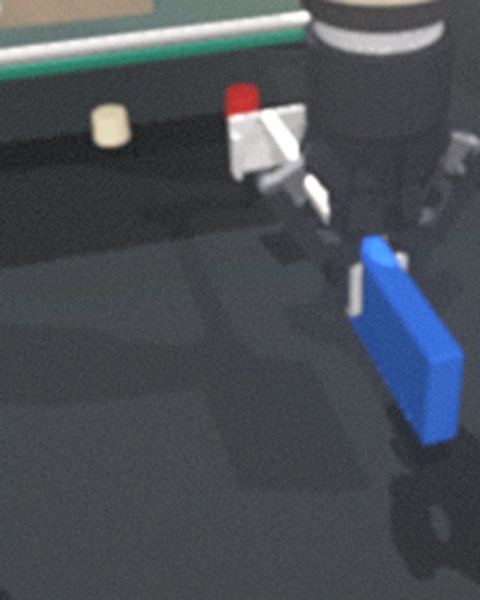

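```bash
cat > fh.py <<'E'
from h import *
def un(p,u0,v0,k): p=np.array(p,float); return (p+.5)/k-.5+[u0,v0]
def fit5(obs,x0):
    def pts(p,P): # x,y,z,yaw,pitch(up +)
        return R.from_euler('ZY',[p[3],-p[4]]).apply(np.array(P)/1e3)+p[:3]
    def r(p): return np.concatenate([(proj(c,pts(p,P))-U).ravel() for c,P,U in obs])
    s=least_squares(r,x0,loss='soft_l1',x_scale=[.1,.1,.1,.1,.1]); return s.x,r(s.x).reshape(-1,2)
E
python3 - <<'E'
from fh import *
import pickle
fs=pickle.load(open("f1.pkl","rb")); S=cam(fs["scene"]); D=cam(fs["side"])
x,r=fit5([(S,[[238,-29,0],[252,-29,0],[252,29,46],[55,-10,0]],un([(421,247),(443,250),(452,128),(132,195)],150,150,2.8)),
 (D,[[-55,10,60],[-55,-10,60],[-55,10,0],[-55,-10,0],[238,29,0],[252,29,46],[252,-29,46]],un([(428,357),(462,352),(423,445),(458,433),(236,180),(229,118),(304,105)],160,130,2.4))],[.57,-.15,.04,1.66,0])
print(x,r.round(1).tolist())
o=ctrl.get_obs(); 
d=[np.cos(x[3]),np.sin(x[3])]; print("origin->tcp along hook", (o["eef_pos"][:2]-x[:2])@d, "z off",o["eef_pos"][2]-x[2])
E
```

```text
[ 0.5745549  -0.15841312  0.04435834  1.65848743 -0.01093542] [[-0.2, 0.2], [0.2, -0.1], [1.1, 0.2], [-0.4, -0.2], [0.0, 0.1], [1.5, -1.6], [-0.4, 0.4], [-0.3, 1.6], [0.3, -0.1], [-0.2, -0.3], [-0.6, 0.0]]
origin->tcp along hook 0.042115336417626416 z off 0.017103328511205884
```

>>> arm_command(increments=[{"translation": [0,6,-20],"rotation": [0,0,0],"grip": 1},{"translation": [0,6,-30],"rotation": [0,0,0],"grip": 1},{"translation": [0,6,-30],"rotation": [0,0,0],"grip": 1},{"translation": [0,6,-30],"rotation": [0,0,0],"grip": 1},{"translation": [0,0,-30],"rotation": [0,0,0],"grip": 1}])

```text
time: 4.78
eef_pos: [0.5845, 0.0179, 0.0601]
ee_rot: [0.48, 0.516, -0.481, 0.521]
wrist_force: [0.2, -0.3, -2.2]
finger_gap: 0.0193
```

Run:
```python
from h import *
goto([.573+.0064,-.1163+.198,.0615],1.6585+np.pi/2)
```

```text
t 4.78 pos [0.5845 0.0179 0.0601] gap 0.0193 F [ 0.2 -0.3 -2.2] j6 [ 0.03  0.44 -0.17  0.96 -0.01  1.53]
tool mm start-axes [ -1.8  -0.2 -64. ] goal-axes [ -1.4   0.5 -64. ] rot deg [-0.66  0.35 -0.21] rot6
goal axes in world: y [0.996 0.088 0.   ] z [ 0.088 -0.996  0.   ]
```

>>> arm_command(increments=[{"translation": [-1.5,0,-26],"rotation": [-0.5,0.3,-0.2],"grip": 1},{"translation": [0,0,-26],"rotation": [0,0,0],"grip": 1},{"translation": [0,0,-10],"rotation": [0,0,0],"grip": 1},{"translation": [0,0,0],"rotation": [0,0,0],"grip": 1}])

```text
time: 5.12
eef_pos: [0.5784, 0.0822, 0.0605]
ee_rot: [0.478, 0.521, -0.479, 0.52]
wrist_force: [0.6, -0.2, -2.9]
finger_gap: 0.0195
```

Run:
```python
from h import *
import pickle
goto([.573+.0064,-.1163+.198,.0615],1.6585+np.pi/2)
fs={n:ctrl.grab_frame(n) for n in ["scene","side"]}
pickle.dump(fs,open("f2.pkl","wb"))
crop(fs["scene"],"e1",280,150,480,310,3.5)
crop(fs["side"],"e2",170,100,370,250,3.5)
```

```text
t 5.12 pos [0.5784 0.0822 0.0605] gap 0.0195 F [ 0.6 -0.2 -2.9] j6 [ 0.14  0.44 -0.17  0.96 -0.    1.63]
tool mm start-axes [-1.   1.   0.6] goal-axes [-1.   1.   0.6] rot deg [-0.18  0.04  0.11] rot6
goal axes in world: y [0.996 0.088 0.   ] z [ 0.088 -0.996  0.   ]
```

View pics/e1.png

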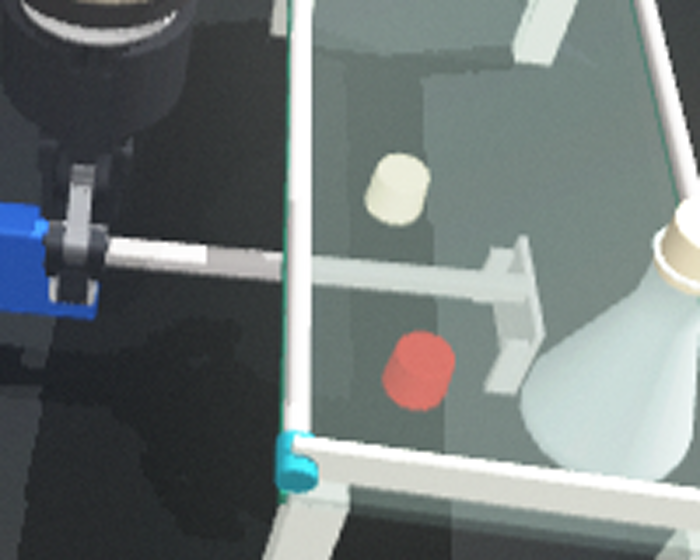

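View pics/e2.png

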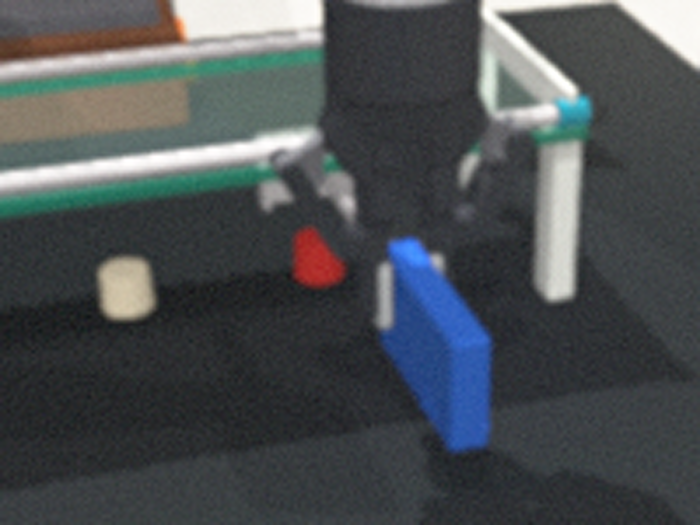

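```bash
cat > pr.py <<'E'
from fh import *
import pickle
def hookpose(o): # from TCP
    T=R.from_quat(o["ee_rot"]).as_matrix(); hx=-T[:,2]; yaw=np.arctan2(hx[1],hx[0]); d=np.array([np.cos(yaw),np.sin(yaw)])
    pitch=np.arctan2(hx[2],np.hypot(*hx[:2]))
    return np.array([*(o["eef_pos"][:2]-.042*d),o["eef_pos"][2]-.0171,yaw,-.011])
E
python3 - <<'E'
from pr import *
fs=pickle.load(open("f2.pkl","rb")); S=cam(fs["scene"])
h=hookpose(ctrl.get_obs()); print(h)
P=R.from_euler('ZY',[h[3],-h[4]]).apply(np.array([[238,-29,0],[252,-29,0],[252,29,46]])/1e3)+h[:3]
print(proj(S,P).round(1).tolist(), un([(487,388),(519,395),(524,236)],280,150,3.5).round(1).tolist())
d=np.array([np.cos(h[3]),np.sin(h[3])]);n=np.array([-d[1],d[0]])
for r in ([.5626,.2543],[.561,.2555]): q=np.array(r)-h[:2]; print("red in hook",q@d,q@n)
E
```

```text
[ 0.58196604  0.0386592   0.04333649  1.65407068 -0.011     ]
[[418.3, 262.0], [426.9, 262.9], [430.7, 217.7]] [[418.8, 260.5], [427.9, 262.5], [429.4, 217.1]]
red in hook 0.21650437282098425 0.0013623280984399627
red in hook 0.21783329948061608 0.0028569698392325532
```

>>> arm_command(increments=[{"translation": [10,0,-1],"rotation": [0,0,0],"grip": 1},{"translation": [12,2,-1],"rotation": [0,0,0],"grip": 1},{"translation": [10,0,0],"rotation": [0,0,0],"grip": 1},{"translation": [4,0,0],"rotation": [0,0,0],"grip": 1},{"translation": [1,0,0],"rotation": [0,0,0],"grip": 1}])

```text
time: 5.63
eef_pos: [0.5811, 0.0761, 0.0207]
ee_rot: [0.48, 0.518, -0.481, 0.519]
wrist_force: [-8.0, 6.6, 29.2]
finger_gap: 0.0192
```

Run:
```python
from pr import *
goto([.573+.0064,-.1163+.198,.0205],1.6585+np.pi/2)
h=hookpose(ctrl.get_obs()); print(h)
fs={n:ctrl.grab_frame(n) for n in ["scene"]}
crop(fs["scene"],"g1",280,150,480,310,3.5)
```

```text
t 5.63 pos [0.5811 0.0761 0.0207] gap 0.0192 F [-8.   6.6 29.2] j6 [ 0.13  0.48 -0.21  0.87 -0.    1.63]
tool mm start-axes [ 0.2 -1.3 -5.7] goal-axes [ 0.2 -1.2 -5.8] rot deg [-0.67  0.12  0.06] rot6
goal axes in world: y [0.996 0.088 0.   ] z [ 0.088 -0.996  0.   ]
[ 0.58431179  0.03419244  0.00361578  1.6468089  -0.011     ]
```

View pics/g1.png

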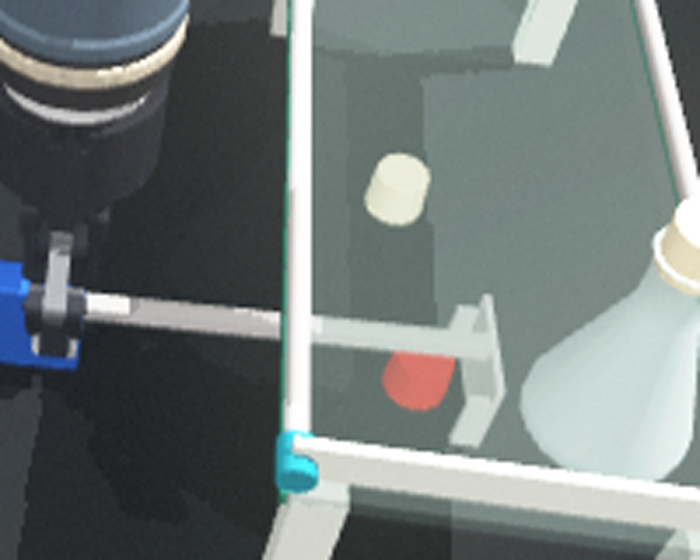

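>>> arm_command(increments=[{"translation": [-1.5,0,0],"rotation": [0,0,0],"grip": 1},{"translation": [0,0,0],"rotation": [0,0,0],"grip": 1}])

```text
time: 5.85
eef_pos: [0.5811, 0.075, 0.0224]
ee_rot: [0.48, 0.518, -0.482, 0.519]
wrist_force: [-0.2, 1.0, -1.9]
finger_gap: 0.0191
```

Run:
```python
from pr import *
goto([.573+.0064,-.1163+.198,.0205],1.6585+np.pi/2)
h=hookpose(ctrl.get_obs()); print(h)
```

```text
t 5.85 pos [0.5811 0.075  0.0224] gap 0.0191 F [-0.2  1.  -1.9] j6 [ 0.13  0.48 -0.21  0.88 -0.    1.63]
tool mm start-axes [ 1.9 -1.1 -6.8] goal-axes [ 1.9 -1.1 -6.8] rot deg [-0.74  0.13  0.08] rot6
goal axes in world: y [0.996 0.088 0.   ] z [ 0.088 -0.996  0.   ]
[ 0.58418656  0.03315124  0.00532889  1.64553135 -0.011     ]
```

>>> arm_command(increments=[{"translation": [0.5,0,6],"rotation": [0,0,0],"grip": 1},{"translation": [0,0,8],"rotation": [0,0,0],"grip": 1},{"translation": [0,0,10],"rotation": [0,0,0],"grip": 1},{"translation": [0,0,12],"rotation": [0,0,0],"grip": 1},{"translation": [0,0,12],"rotation": [0,0,0],"grip": 1}])

```text
time: 6.27
eef_pos: [0.5849, 0.0241, 0.0223]
ee_rot: [0.48, 0.518, -0.481, 0.519]
wrist_force: [-0.0, 0.3, -2.7]
finger_gap: 0.0195
```

Run:
```python
from pr import *
goto([.585,-.127,.022],1.6585+np.pi/2)
h=hookpose(ctrl.get_obs()); print(h)
fs={n:ctrl.grab_frame(n) for n in ["scene"]}
crop(fs["scene"],"g2",280,150,480,310,3.5)
```

```text
t 6.27 pos [0.5849 0.0241 0.0223] gap 0.0195 F [-0.   0.3 -2.7] j6 [ 0.04  0.48 -0.21  0.88 -0.    1.54]
tool mm start-axes [  0.7 -11.6 150.6] goal-axes [  0.3 -13.2 150.5] rot deg [-0.61  0.14  0.05] rot6
goal axes in world: y [0.996 0.088 0.   ] z [ 0.088 -0.996  0.   ]
[ 0.58815795 -0.01778193  0.00518257  1.6478805  -0.011     ]
```

View pics/g2.png

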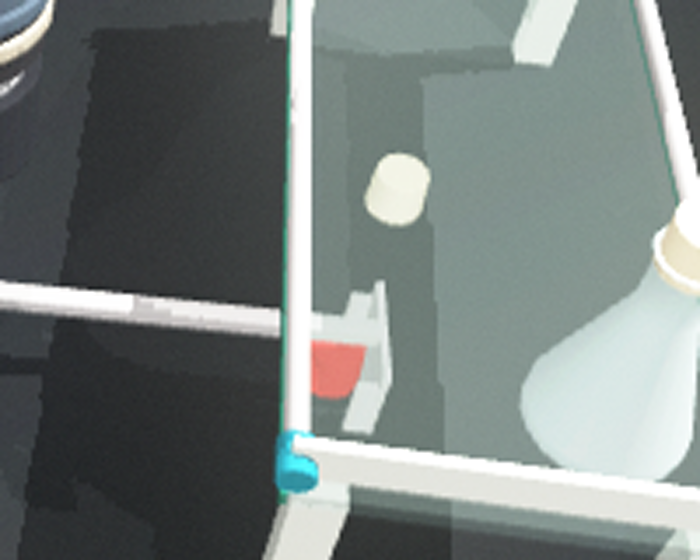

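>>> arm_command(increments=[{"translation": [0,0,10],"rotation": [0,0,0],"grip": 1},{"translation": [0,0,12],"rotation": [0,0,0],"grip": 1},{"translation": [0,0,14],"rotation": [0,0,0],"grip": 1},{"translation": [0,0,14],"rotation": [0,0,0],"grip": 1},{"translation": [0,0,14],"rotation": [0,0,0],"grip": 1}])

```text
time: 6.73
eef_pos: [0.59, -0.0485, 0.0226]
ee_rot: [0.48, 0.518, -0.482, 0.519]
wrist_force: [0.1, -0.7, -2.1]
finger_gap: 0.0195
```

>>> arm_command(increments=[{"translation": [0,0,14],"rotation": [0,0,0],"grip": 1},{"translation": [0,0,14],"rotation": [0,0,0],"grip": 1},{"translation": [0,0,14],"rotation": [0,0,0],"grip": 1},{"translation": [0,0,12],"rotation": [0,0,0],"grip": 1},{"translation": [0,0,10],"rotation": [0,0,0],"grip": 1}])

```text
time: 7.15
eef_pos: [0.5943, -0.1217, 0.0228]
ee_rot: [0.48, 0.517, -0.483, 0.519]
wrist_force: [0.1, 0.9, -2.0]
finger_gap: 0.0192
```

>>> arm_command(increments=[{"translation": [0,0,8],"rotation": [0,0,0],"grip": 1},{"translation": [0,0,5],"rotation": [0,0,0],"grip": 1},{"translation": [0,0,0],"rotation": [0,0,0],"grip": 1}])

```text
time: 7.4
eef_pos: [0.5951, -0.1389, 0.0228]
ee_rot: [0.481, 0.516, -0.484, 0.518]
wrist_force: [-0.2, 0.4, -2.9]
finger_gap: 0.0195
```

Run:
```python
from pr import *
goto([.585,-.127,.022],1.6585+np.pi/2)
h=hookpose(ctrl.get_obs()); print(h)
fs={n:ctrl.grab_frame(n) for n in ["scene","side"]}
crop(fs["scene"],"k1",160,130,440,330,2.8)
crop(fs["side"],"k2",150,110,400,380,2.2)
```

```text
t 7.4 pos [ 0.5951 -0.1389  0.0228] gap 0.0195 F [-0.2  0.4 -2.9] j6 [-0.23  0.52 -0.15  0.91 -0.    1.27]
tool mm start-axes [  0.7  -9.3 -12.6] goal-axes [  0.8  -9.1 -12.7] rot deg [-1.02  0.26  0.05] rot6
goal axes in world: y [0.996 0.088 0.   ] z [ 0.088 -0.996  0.   ]
[ 0.59807358 -0.18079851  0.00567547  1.64067295 -0.011     ]
```

View pics/k1.png

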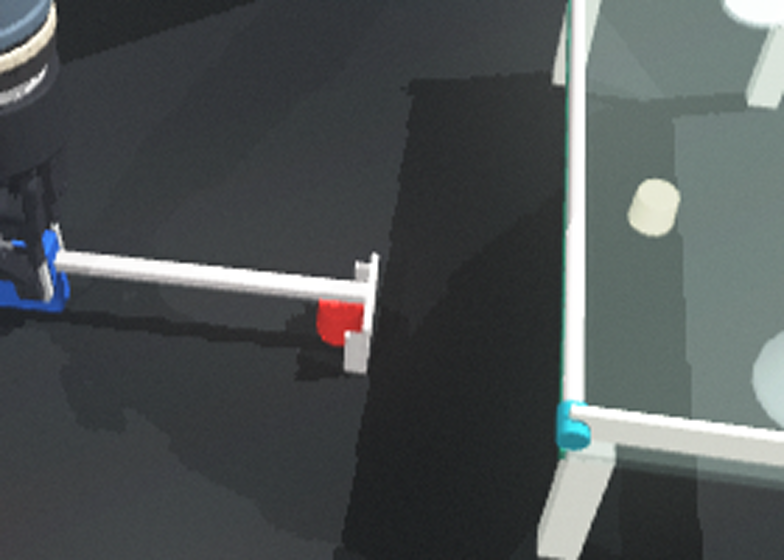

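View pics/k2.png

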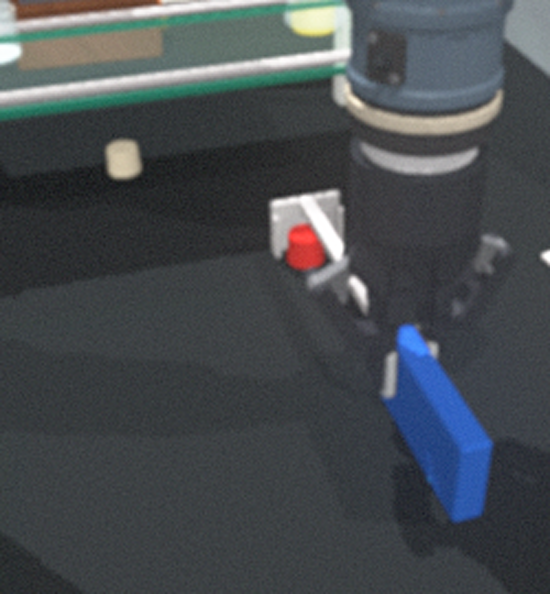

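>>> arm_command(increments=[{"translation": [0,0,-4],"rotation": [0,0,0],"grip": 1},{"translation": [0,0,0],"rotation": [0,0,0],"grip": 1},{"translation": [-12,0,0],"rotation": [0,0,0],"grip": 1},{"translation": [-18,0,0],"rotation": [0,0,0],"grip": 1},{"translation": [-18,0,0],"rotation": [0,0,0],"grip": 1}])

```text
time: 7.92
eef_pos: [0.5917, -0.129, 0.0678]
ee_rot: [0.478, 0.52, -0.484, 0.516]
wrist_force: [-0.6, 0.3, -1.2]
finger_gap: 0.0194
```

Run:
```python
from pr import *
goto([.595-.15,-.15,.0705],1.6585+np.pi/2)
fs={n:ctrl.grab_frame(n) for n in ["scene","side"]}
crop(fs["scene"],"k3",160,130,440,330,2.8)
```

```text
t 7.92 pos [ 0.5917 -0.129   0.0678] gap 0.0194 F [-0.6  0.3 -1.2] j6 [-0.21  0.47 -0.09  1.01 -0.    1.28]
tool mm start-axes [  -1.3 -147.9   10. ] goal-axes [  -2.7 -148.     8. ] rot deg [-0.74  0.06  0.53] rot6
goal axes in world: y [0.996 0.088 0.   ] z [ 0.088 -0.996  0.   ]
```

View pics/k3.png

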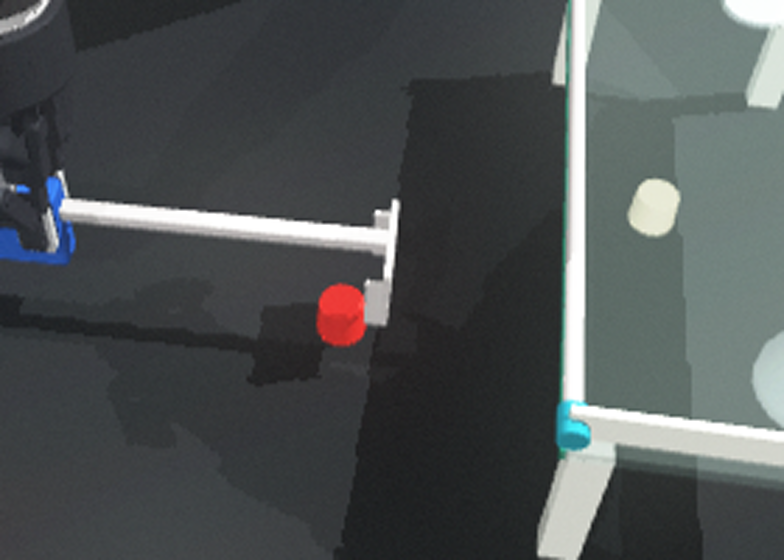

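>>> arm_command(increments=[{"translation": [-6,-20,2],"rotation": [0,0,0],"grip": 1},{"translation": [-4,-32,2],"rotation": [0,0,0],"grip": 1},{"translation": [0,-32,2],"rotation": [0,0,0],"grip": 1},{"translation": [0,-32,2],"rotation": [0,0,0],"grip": 1},{"translation": [0,-22,2],"rotation": [0,0,0],"grip": 1}])

```text
time: 8.43
eef_pos: [0.4573, -0.1472, 0.0772]
ee_rot: [0.478, 0.519, -0.48, 0.521]
wrist_force: [0.0, -0.3, -1.9]
finger_gap: 0.0191
```

>>> arm_command(increments=[{"translation": [0,0,0],"rotation": [0,0,0],"grip": 1},{"translation": [15,0,0],"rotation": [0,0,0],"grip": 1},{"translation": [15,0,0],"rotation": [0,0,0],"grip": 1}])

```text
time: 8.68
eef_pos: [0.4525, -0.1467, 0.0474]
ee_rot: [0.479, 0.519, -0.48, 0.521]
wrist_force: [-0.1, -0.0, -2.2]
finger_gap: 0.0193
```

Run:
```python
from pr import *
goto([.595-.15,-.15,.0215],1.6585+np.pi/2)
print(hookpose(ctrl.get_obs()))
```

```text
t 8.68 pos [ 0.4525 -0.1467  0.0474] gap 0.0193 F [-0.1 -0.  -2.2] j6 [-0.31  0.29 -0.45  0.82 -0.    1.18]
tool mm start-axes [25.9 -7.8  2.6] goal-axes [25.9 -7.8  2.6] rot deg [-0.37  0.24 -0.06] rot6
goal axes in world: y [0.996 0.088 0.   ] z [ 0.088 -0.996  0.   ]
[ 0.45595878 -0.18854522  0.03027306  1.65209169 -0.011     ]
```

>>> arm_command(increments=[{"translation": [14,0,0],"rotation": [0,0.8,0],"grip": 1},{"translation": [9,0,0],"rotation": [0,0,0],"grip": 1},{"translation": [3,0,0],"rotation": [0,0,0],"grip": 1},{"translation": [1,0,0],"rotation": [0,0,0],"grip": 1}])

```text
time: 9.02
eef_pos: [0.4526, -0.1455, 0.0205]
ee_rot: [0.482, 0.522, -0.476, 0.518]
wrist_force: [-9.0, -1.5, 24.2]
finger_gap: 0.0193
```

Run:
```python
from pr import *
goto([.595-.15,-.15,.0185],1.6585+np.pi/2)
```

```text
t 9.02 pos [ 0.4526 -0.1455  0.0205] gap 0.0193 F [-9.  -1.5 24.2] j6 [-0.32  0.33 -0.48  0.76  0.01  1.17]
tool mm start-axes [ 1.9 -7.9  3.8] goal-axes [ 2.  -7.9  3.8] rot deg [-0.29 -0.5  -0.12] rot6
goal axes in world: y [0.996 0.088 0.   ] z [ 0.088 -0.996  0.   ]
```

>>> arm_command(increments=[{"translation": [-0.8,0,0],"rotation": [0,0,0],"grip": 1},{"translation": [0,0,0],"rotation": [0,0,0],"grip": 0.4},{"translation": [0,0,0],"rotation": [0,0,0],"grip": 0},{"translation": [0,0,0],"rotation": [0,0,0],"grip": -0.5},{"translation": [0,0,0],"rotation": [0,0,0],"grip": -0.5}])

```text
time: 9.43
eef_pos: [0.4544, -0.1446, 0.0211]
ee_rot: [0.481, 0.522, -0.475, 0.52]
wrist_force: [0.3, 0.2, -0.1]
finger_gap: 0.0609
```

>>> arm_command(increments=[{"translation": [0,0,0],"rotation": [0,0,0],"grip": -0.6},{"translation": [0,0,0],"rotation": [0,0,0],"grip": -0.6},{"translation": [0,0,0],"rotation": [0,0,0],"grip": -0.6}])

```text
time: 9.68
eef_pos: [0.4545, -0.1443, 0.0205]
ee_rot: [0.481, 0.522, -0.475, 0.52]
wrist_force: [-0.6, -0.5, 0.4]
finger_gap: 0.0682
```

Run:
```python
from pr import *
goto([.595-.15,-.15,.0185],1.6585+np.pi/2)
f=ctrl.grab_frame("scene"); crop(f,"l0",0,0,560,420,1)
f=ctrl.grab_frame("side"); crop(f,"l1",150,110,400,380,2.2)
```

```text
t 9.68 pos [ 0.4545 -0.1443  0.0205] gap 0.0682 F [-0.6 -0.5  0.4] j6 [-0.31  0.33 -0.48  0.76  0.01  1.17]
tool mm start-axes [  1.9 -10.    4.8] goal-axes [  2.  -10.    4.8] rot deg [-0.15 -0.46 -0.23] rot6
goal axes in world: y [0.996 0.088 0.   ] z [ 0.088 -0.996  0.   ]
```

View pics/l0.png

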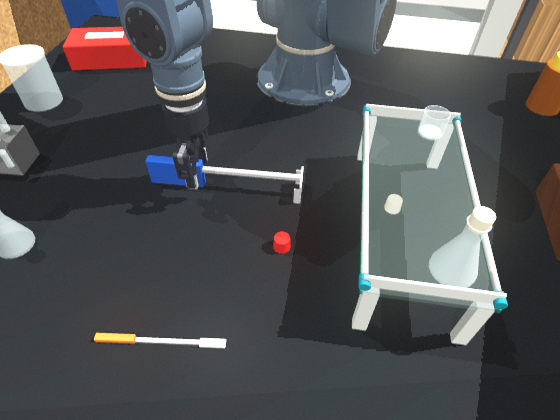

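View pics/l1.png

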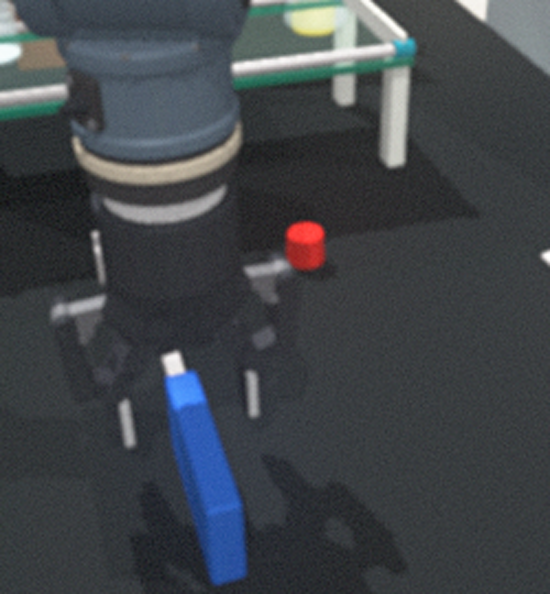

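>>> arm_command(increments=[{"translation": [-20,0,0],"rotation": [0,0,0],"grip": -0.6},{"translation": [-30,0,0],"rotation": [0,0,0],"grip": -0.6},{"translation": [-35,0,0],"rotation": [0,0,0],"grip": -0.6},{"translation": [-35,0,0],"rotation": [0,0,0],"grip": -0.6}])

```text
time: 10.12
eef_pos: [0.449, -0.1438, 0.1375]
ee_rot: [0.479, 0.527, -0.478, 0.515]
wrist_force: [0.3, 0.6, -0.7]
finger_gap: 0.0682
```

Run:
```python
from pr import *
S=ctrl.grab_frame("scene");D=ctrl.grab_frame("side")
pickle.dump({"scene":S,"side":D},open("f3.pkl","wb"))
for f,(a,b) in ((S,(282,243)),(D,(289,222))):
    im=f["color"].astype(int); m=((im[...,0]>100)&(im[...,1]<70)&(im[...,2]<70)).astype(np.uint8)
    n,l,s,c=cv2.connectedComponentsWithStats(m)
    i=min(range(1,n),key=lambda i:np.hypot(*(c[i]-[a,b]))if s[i,4]>20 else 999)
    x,y,w,h=s[i,:4]; uv=[x+w/2-.5,y+h/2-.5]; print(s[i],c[i],plane(cam(f),[uv],.013)[0].round(4),plane(cam(f),[c[i]],.013)[0].round(4))
goto([.58,.055,.1],1.6585+np.pi/2)
crop(S,"n1",140,140,320,260,4)
```

```text
[273 238  18  16 178] [281.46629213 246.88764045] [0.5829 0.0502 0.013 ] [0.5859 0.0507 0.013 ]
[280 210  18  23 342] [288.35672515 221.35087719] [0.575  0.0523 0.013 ] [0.5745 0.0512 0.013 ]
t 10.22 pos [ 0.4525 -0.145   0.1415] gap 0.0681 F [ 0.8  0.5 -0.1] j6 [-0.32  0.21 -0.29  1.08  0.01  1.17]
tool mm start-axes [  43.2  144.  -188. ] goal-axes [  41.5  144.5 -188. ] rot deg [-0.16 -0.58  0.06] rot6
goal axes in world: y [0.996 0.088 0.   ] z [ 0.088 -0.996  0.   ]
```

View pics/n1.png

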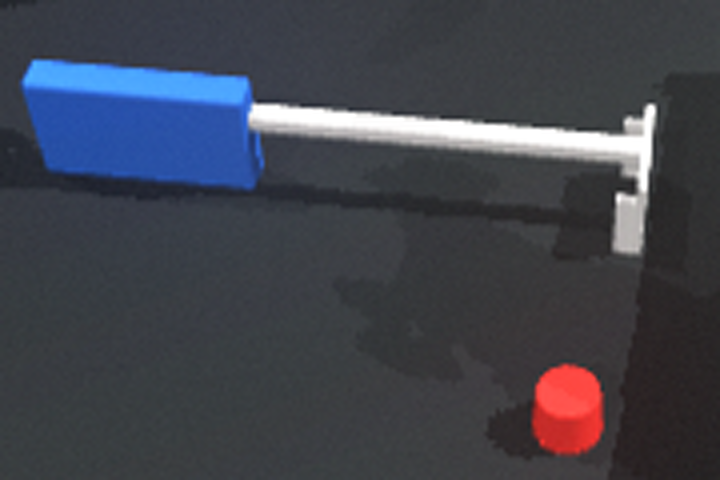

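>>> arm_command(increments=[{"translation": [0,22,-25],"rotation": [0,-0.5,0],"grip": -0.6},{"translation": [0,25,-34],"rotation": [0,0,0],"grip": -0.6},{"translation": [0,25,-34],"rotation": [0,0,0],"grip": -0.6},{"translation": [0,25,-34],"rotation": [0,0,0],"grip": -0.6},{"translation": [5,25,-34],"rotation": [0,0,0],"grip": -0.6}])

```text
time: 10.63
eef_pos: [0.5614, 0.0216, 0.1398]
ee_rot: [0.482, 0.516, -0.481, 0.519]
wrist_force: [1.5, -0.4, 0.4]
finger_gap: 0.0682
```

>>> arm_command(increments=[{"translation": [10,14,-20],"rotation": [0,0,0],"grip": -0.4},{"translation": [5,3,-4],"rotation": [0,0,0],"grip": -0.4}])

```text
time: 10.8
eef_pos: [0.5806, 0.0534, 0.1237]
ee_rot: [0.482, 0.516, -0.479, 0.521]
wrist_force: [-0.7, -0.3, 0.1]
finger_gap: 0.0598
```

Run:
```python
from pr import *
goto([.575,.0515,.004],1.6585+np.pi/2)
f=ctrl.grab_frame("wrist"); crop(f,"n2",0,0,560,420,1)
```

```text
t 10.8 pos [0.5806 0.0534 0.1237] gap 0.0598 F [-0.7 -0.3  0.1] j6 [ 0.09  0.38 -0.08  1.1  -0.    1.59]
tool mm start-axes [119.6  -6.6   1.4] goal-axes [119.7  -5.7   1.4] rot deg [-0.7   0.07 -0.42] rot6
goal axes in world: y [0.996 0.088 0.   ] z [ 0.088 -0.996  0.   ]
```

View pics/n2.png

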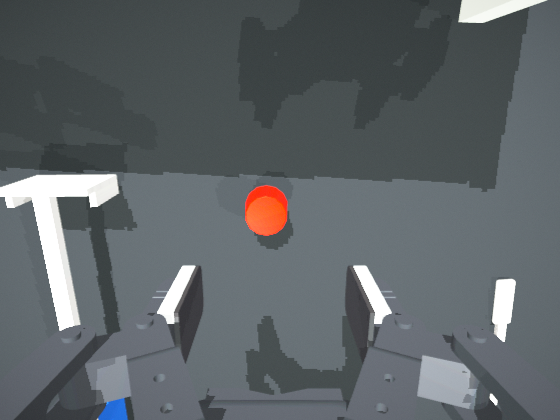

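Run:
```python
from pr import *
f=ctrl.grab_frame("wrist"); print(plane(cam(f),[(267,215)],.026))
```

```text
[[0.57567355 0.05134482 0.026     ]]
```

>>> arm_command(increments=[{"translation": [20,-5.5,1],"rotation": [-0.7,0,-0.4],"grip": -0.4},{"translation": [30,0,0],"rotation": [0,0,0],"grip": -0.4},{"translation": [30,0,0],"rotation": [0,0,0],"grip": -0.4},{"translation": [15,0,0],"rotation": [0,0,0],"grip": -0.4}])

```text
time: 11.23
eef_pos: [0.5734, 0.045, 0.0303]
ee_rot: [0.478, 0.519, -0.478, 0.523]
wrist_force: [-0.4, 0.2, -0.5]
finger_gap: 0.0595
```

Run:
```python
from pr import *
goto([.5755,.0514,.004],1.6585+np.pi/2)
```

```text
t 11.23 pos [0.5734 0.045  0.0303] gap 0.0595 F [-0.4  0.2 -0.5] j6 [ 0.08  0.46 -0.23  0.88 -0.    1.57]
tool mm start-axes [26.3  2.5 -6.3] goal-axes [26.3  2.6 -6.2] rot deg [-0.15  0.21 -0.23] rot6
goal axes in world: y [0.996 0.088 0.   ] z [ 0.088 -0.996  0.   ]
```

>>> arm_command(increments=[{"translation": [6,2.5,-6],"rotation": [0,0.2,-0.2],"grip": -0.4},{"translation": [10,0,0],"rotation": [0,0,0],"grip": -0.4},{"translation": [8,0,0],"rotation": [0,0,0],"grip": -0.4}])

```text
time: 11.48
eef_pos: [0.5726, 0.0473, 0.0044]
ee_rot: [0.478, 0.52, -0.481, 0.519]
wrist_force: [-1.4, 0.2, 0.5]
finger_gap: 0.0598
```

Run:
```python
from pr import *
goto([.5755,.0514,.004],1.6585+np.pi/2)
```

```text
t 11.48 pos [0.5726 0.0473 0.0044] gap 0.0598 F [-1.4  0.2  0.5] j6 [ 0.08  0.49 -0.26  0.83 -0.    1.57]
tool mm start-axes [ 0.4  3.2 -3.8] goal-axes [ 0.4  3.3 -3.8] rot deg [-0.41  0.03  0.2 ] rot6
goal axes in world: y [0.996 0.088 0.   ] z [ 0.088 -0.996  0.   ]
```

>>> arm_command(increments=[{"translation": [0,3,-4],"rotation": [0,0,0],"grip": 0},{"translation": [0,0,0],"rotation": [0,0,0],"grip": 0.2},{"translation": [0,0,0],"rotation": [0,0,0],"grip": 0.5},{"translation": [0,0,0],"rotation": [0,0,0],"grip": 1},{"translation": [0,0,0],"rotation": [0,0,0],"grip": 1}], grip_force=30)

```text
time: 11.9
eef_pos: [0.5764, 0.051, 0.006]
ee_rot: [0.479, 0.52, -0.48, 0.519]
wrist_force: [0.4, 0.1, -0.3]
finger_gap: 0.0294
```

>>> arm_command(increments=[{"translation": [0,0,0],"rotation": [0,0,0],"grip": 1},{"translation": [0,0,0],"rotation": [0,0,0],"grip": 1},{"translation": [0,0,0],"rotation": [0,0,0],"grip": 1}])

```text
time: 12.15
eef_pos: [0.5772, 0.0512, 0.0072]
ee_rot: [0.48, 0.519, -0.48, 0.52]
wrist_force: [0.1, 0.1, -0.2]
finger_gap: 0.0293
```

Run:
```python
from pr import *
goto([.5755,.0514,.004],1.6585+np.pi/2)
f=ctrl.grab_frame("side"); crop(f,"p1",230,150,350,260,5)
f=ctrl.grab_frame("wrist"); crop(f,"p2",100,150,460,420,1.5)
```

```text
t 12.15 pos [0.5772 0.0512 0.0072] gap 0.0293 F [ 0.1  0.1 -0.2] j6 [ 0.09  0.49 -0.25  0.83 -0.    1.58]
tool mm start-axes [ 3.2 -1.7 -0.3] goal-axes [ 3.2 -1.7 -0.3] rot deg [-0.45  0.05 -0.04] rot6
goal axes in world: y [0.996 0.088 0.   ] z [ 0.088 -0.996  0.   ]
```

View pics/p1.png

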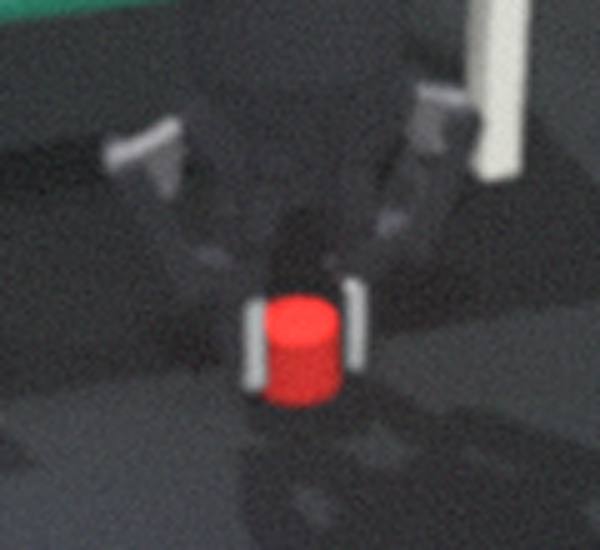

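View pics/p2.png

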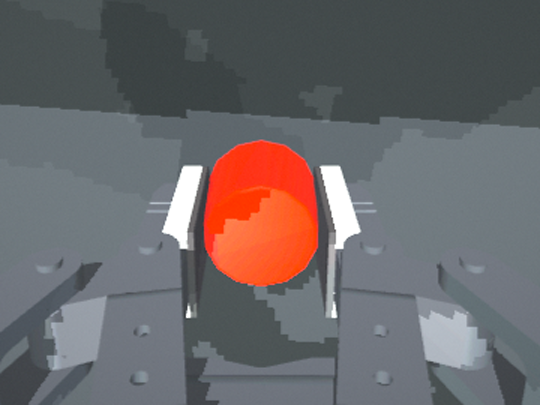

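>>> arm_command(increments=[{"translation": [-15,0,0],"rotation": [0,0,0],"grip": 1},{"translation": [-30,0,0],"rotation": [0,0,0],"grip": 1},{"translation": [-35,0,0],"rotation": [0,0,0],"grip": 1},{"translation": [-35,0,0],"rotation": [0,0,0],"grip": 1},{"translation": [-35,0,0],"rotation": [0,0,0],"grip": 1}], grip_force=40)

```text
time: 12.67
eef_pos: [0.5712, 0.0509, 0.1537]
ee_rot: [0.475, 0.523, -0.484, 0.516]
wrist_force: [1.2, 1.4, -0.2]
finger_gap: 0.0288
```

>>> arm_command(increments=[{"translation": [-30,0,0],"rotation": [0,0,0],"grip": 1},{"translation": [-10,-5,-15],"rotation": [0,0,0],"grip": 1},{"translation": [0,-8,-27],"rotation": [0,0,0],"grip": 1},{"translation": [0,-8,-27],"rotation": [0,0,0],"grip": 1},{"translation": [0,-8,-27],"rotation": [0,0,0],"grip": 1}])

```text
time: 13.08
eef_pos: [0.5399, 0.143, 0.206]
ee_rot: [0.481, 0.518, -0.482, 0.518]
wrist_force: [0.8, 0.3, -0.9]
finger_gap: 0.0291
```

Run:
```python
from pr import *
goto([.494,.2607,.185],1.619+np.pi/2)
f=ctrl.grab_frame("side"); crop(f,"q1",110,50,370,250,2.5)
```

```text
t 13.08 pos [0.5399 0.143  0.206 ] gap 0.0291 F [ 0.8  0.3 -0.9] j6 [ 0.26  0.31  0.02  1.28 -0.    1.76]
tool mm start-axes [  20.9  -37.3 -120.7] goal-axes [  21.   -40.2 -119.7] rot deg [1.37 0.07 0.07] rot6
goal axes in world: y [0.999 0.048 0.   ] z [ 0.048 -0.999 -0.   ]
```

View pics/q1.png

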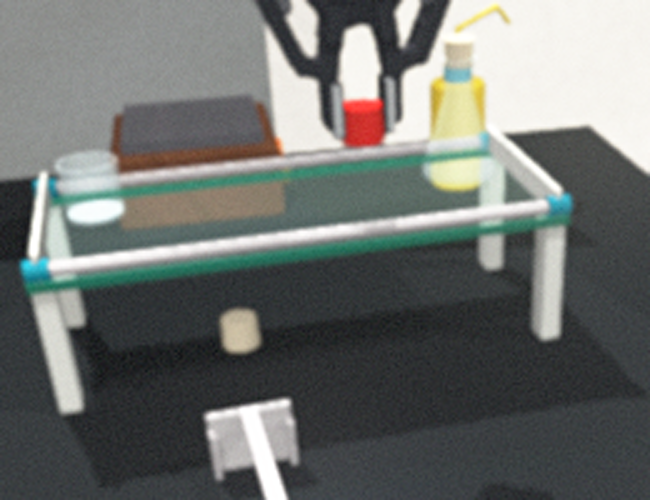

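Run:
```python
from pr import *
D=cam(ctrl.grab_frame("side"))
for z in (.195,.2,.205): print(z,proj(D,[.5385,.143-.016,z]).round(1), proj(D,[.5385,.143+.0145,z+.026]).round(1))
```

```text
0.195 [[256.6 112.6]] [[252.8  92.6]]
0.2 [[256.5 109.7]] [[252.6  89.7]]
0.205 [[256.3 106.9]] [[252.5  86.8]]
```

>>> arm_command(increments=[{"translation": [0,-9,-27],"rotation": [1.4,0,0],"grip": 1},{"translation": [0,-9,-27],"rotation": [0,0,0],"grip": 1},{"translation": [0,-9,-27],"rotation": [0,0,0],"grip": 1},{"translation": [5,-9,-25],"rotation": [0,0,0],"grip": 1},{"translation": [5,-3,-10],"rotation": [0,0,0],"grip": 1}])

```text
time: 13.6
eef_pos: [0.493, 0.2604, 0.1959]
ee_rot: [0.488, 0.511, -0.488, 0.512]
wrist_force: [0.3, 0.2, -0.3]
finger_gap: 0.029
```

Run:
```python
from pr import *
goto([.494,.2607,.12],1.619+np.pi/2)
```

```text
t 13.6 pos [0.493  0.2604 0.1959] gap 0.029 F [ 0.3  0.2 -0.3] j6 [ 0.49  0.31 -0.01  1.26 -0.    2.01]
tool mm start-axes [75.9  1.  -0.3] goal-axes [75.9  1.  -0.2] rot deg [-0.05  0.08  0.  ] rot6
goal axes in world: y [0.999 0.048 0.   ] z [ 0.048 -0.999 -0.   ]
```

>>> arm_command(increments=[{"translation": [20,0,0],"rotation": [0,0,0],"grip": 1},{"translation": [25,0,0],"rotation": [0,0,0],"grip": 1},{"translation": [18,0,0],"rotation": [0,0,0],"grip": 1},{"translation": [6,0,0],"rotation": [0,0,0],"grip": 1},{"translation": [0,0,0],"rotation": [0,0,0],"grip": 1}])

```text
time: 14.02
eef_pos: [0.4929, 0.2614, 0.1236]
ee_rot: [0.487, 0.512, -0.487, 0.514]
wrist_force: [0.5, -0.4, 0.9]
finger_gap: 0.029
```

Run:
```python
from pr import *
goto([.494,.2607,.118],1.619+np.pi/2)
f=ctrl.grab_frame("side"); crop(f,"q2",180,70,320,190,5)
```

```text
t 14.02 pos [0.4929 0.2614 0.1236] gap 0.029 F [ 0.5 -0.4  0.9] j6 [ 0.49  0.35 -0.14  1.08 -0.    2.01]
tool mm start-axes [5.6 1.  0.8] goal-axes [5.6 1.  0.8] rot deg [ 0.22  0.12 -0.04] rot6
goal axes in world: y [0.999 0.048 0.   ] z [ 0.048 -0.999 -0.   ]
```

View pics/q2.png

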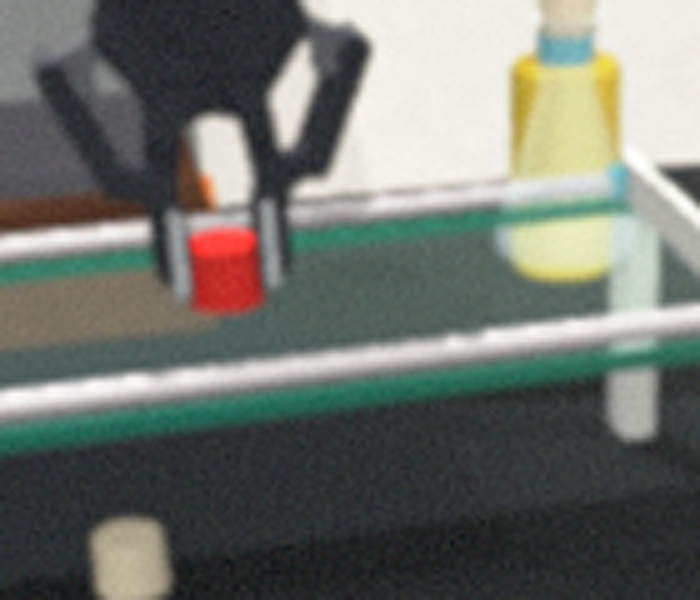

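Lower in ~1.5 mm steps until contact.

>>> arm_command(increments=[{"translation": [2,0,0],"rotation": [0,0,0],"grip": 1},{"translation": [1.5,0,0],"rotation": [0,0,0],"grip": 1}])

```text
time: 14.23
eef_pos: [0.4944, 0.2611, 0.1222]
ee_rot: [0.488, 0.512, -0.487, 0.514]
wrist_force: [0.5, 0.5, -1.0]
finger_gap: 0.0285
```

>>> arm_command(increments=[{"translation": [1.5,0,0],"rotation": [0,0,0],"grip": 1}])

```text
time: 14.32
eef_pos: [0.4951, 0.2612, 0.1215]
ee_rot: [0.488, 0.511, -0.486, 0.514]
wrist_force: [0.2, 0.2, 0.3]
finger_gap: 0.0288
```

>>> arm_command(increments=[{"translation": [1.5,0,0],"rotation": [0,0,0],"grip": 1},{"translation": [1.5,0,0],"rotation": [0,0,0],"grip": 1}])

```text
time: 14.48
eef_pos: [0.496, 0.2613, 0.1196]
ee_rot: [0.489, 0.511, -0.486, 0.514]
wrist_force: [0.7, 1.0, 0.8]
finger_gap: 0.0289
```

>>> arm_command(increments=[{"translation": [1.5,0,0],"rotation": [0,0,0],"grip": 1}])

```text
time: 14.57
eef_pos: [0.4963, 0.2614, 0.1184]
ee_rot: [0.489, 0.511, -0.485, 0.514]
wrist_force: [-1.0, 0.1, 0.1]
finger_gap: 0.0288
```

>>> arm_command(increments=[{"translation": [1.2,0,0],"rotation": [0,0,0],"grip": 1}])

```text
time: 14.65
eef_pos: [0.4964, 0.2614, 0.1174]
ee_rot: [0.489, 0.511, -0.485, 0.514]
wrist_force: [-1.9, -0.7, 10.5]
finger_gap: 0.029
```

>>> arm_command(increments=[{"translation": [1.0,0,0],"rotation": [0,0,0],"grip": 1}])

```text
time: 14.73
eef_pos: [0.4965, 0.2615, 0.1173]
ee_rot: [0.49, 0.511, -0.485, 0.514]
wrist_force: [-5.2, -2.8, 18.5]
finger_gap: 0.0286
```

Run:
```python
from pr import *
goto([.494,.2607,.118],1.619+np.pi/2)
f=ctrl.grab_frame("side"); crop(f,"q3",180,70,320,190,5)
o=ctrl.get_obs();c=cam(f)
for z in (.113,.117,.121): print(z,((proj(c,[.496,.2614-.016,z])-[180,70])*5).round(1))
```

```text
t 14.73 pos [0.4965 0.2615 0.1173] gap 0.0286 F [-5.2 -2.8 18.5] j6 [ 0.49  0.35 -0.15  1.06 -0.    2.01]
tool mm start-axes [-0.8 -2.5  0.6] goal-axes [-0.7 -2.5  0.6] rot deg [ 0.1  -0.06 -0.48] rot6
goal axes in world: y [0.999 0.048 0.   ] z [ 0.048 -0.999 -0.   ]
0.113 [[240.6 326.3]]
0.117 [[239.7 317.1]]
0.121 [[238.8 307.8]]
```

View pics/q3.png

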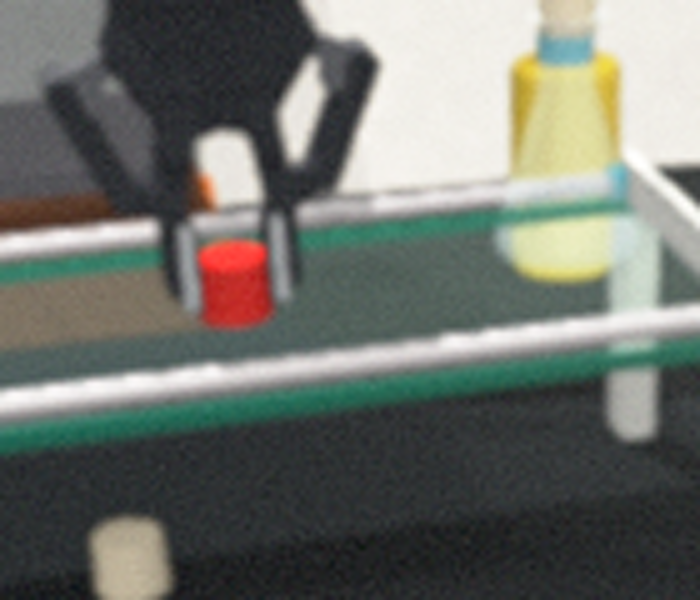

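Contact at base z = 113 mm. Relieve slightly and open.

>>> arm_command(increments=[{"translation": [-0.8,0,0],"rotation": [0,0,0],"grip": 1},{"translation": [0,0,0],"rotation": [0,0,0],"grip": 0.2},{"translation": [0,0,0],"rotation": [0,0,0],"grip": 0},{"translation": [0,0,0],"rotation": [0,0,0],"grip": -0.2},{"translation": [0,0,0],"rotation": [0,0,0],"grip": -0.4}])

```text
time: 15.2
eef_pos: [0.4966, 0.2617, 0.1187]
ee_rot: [0.49, 0.511, -0.484, 0.514]
wrist_force: [0.4, -0.0, -0.6]
finger_gap: 0.0596
```

>>> arm_command(increments=[{"translation": [0,0,0],"rotation": [0,0,0],"grip": -0.4},{"translation": [-15,0,0],"rotation": [0,0,0],"grip": -0.4},{"translation": [-30,0,0],"rotation": [0,0,0],"grip": -0.4},{"translation": [-30,0,0],"rotation": [0,0,0],"grip": -0.4},{"translation": [-30,0,0],"rotation": [0,0,0],"grip": -0.4}])

```text
time: 15.62
eef_pos: [0.4919, 0.2595, 0.2193]
ee_rot: [0.485, 0.512, -0.489, 0.513]
wrist_force: [-0.0, -0.0, -0.4]
finger_gap: 0.0598
```

>>> arm_command(increments=[{"translation": [-20,0,0],"rotation": [0,0,0],"grip": -0.4},{"translation": [0,0,0],"rotation": [0,0,0],"grip": -0.4},{"translation": [0,0,0],"rotation": [0,0,0],"grip": -0.4}])

```text
time: 15.87
eef_pos: [0.494, 0.2607, 0.2464]
ee_rot: [0.488, 0.511, -0.486, 0.514]
wrist_force: [0.3, 0.3, 0.1]
finger_gap: 0.0597
```

Run:
```python
from pr import *
goto([.494,.2607,.118],1.619+np.pi/2)
f=ctrl.grab_frame("side"); crop(f,"r1",100,70,380,270,2.8)
f=ctrl.grab_frame("scene"); crop(f,"r2",100,80,510,350,1.9)
```

```text
t 15.87 pos [0.494  0.2607 0.2464] gap 0.0597 F [0.3 0.3 0.1] j6 [ 0.49  0.29  0.1   1.37 -0.    2.01]
tool mm start-axes [ 1.284e+02 -5.000e-01 -1.000e-01] goal-axes [128.4  -0.    0. ] rot deg [ 0.13  0.05 -0.24] rot6
goal axes in world: y [0.999 0.048 0.   ] z [ 0.048 -0.999 -0.   ]
```

View pics/r1.png

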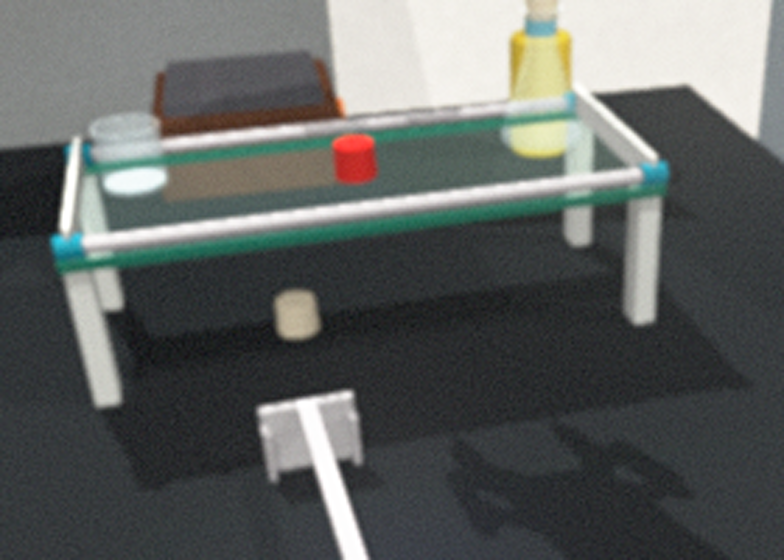

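View pics/r2.png

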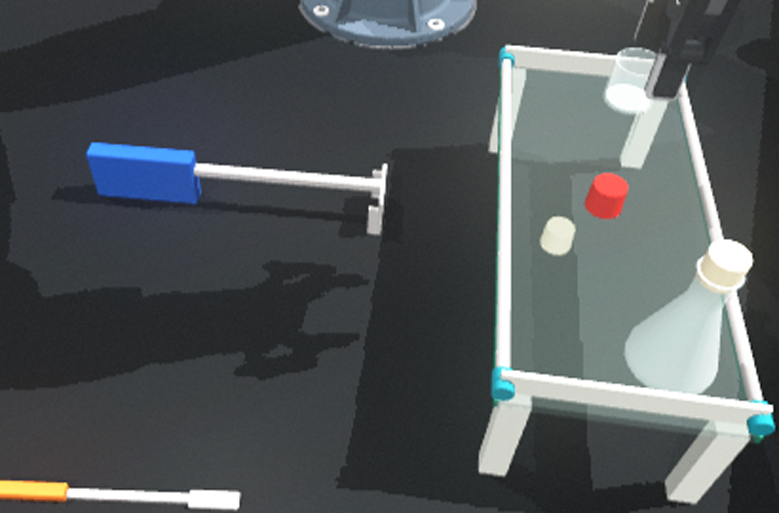

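```bash
python3 -c "
from station import ctrl
print(ctrl.hand_in(), ctrl.get_obs()['time'])"
```

```text
the job is handed in; nothing more can be done
the job is handed in; nothing more can be done
```

The job is done and handed in at about 16 s on the robot's clock. I drew the red stopper out from under the shelf with the hook and laid the hook flat on the open bench. Then I picked the stopper up and stood it wide end down in the middle of the glass.

- **Stopper:** the last side and scene pictures show it upright on the glass. It met the glass at about the 113 mm level, and the gripper was then opened and raised clear.
- **Cream stopper and hook:** the pictures show the cream stopper still where it stood and the hook lying flat.
- **Forces:** the highest wrist force I read was about 29 N, when the hook blade touched the bench. Laying the hook down gave 24 N and setting the stopper on the glass gave 18.5 N. Each was eased off straight away.
- **Disagreements:** before the pick-up, the automatic colour reading put the stopper about 8 mm off in the scene view, because part of its top was left out. The side and wrist views agreed within 1 mm, so I used those. The first hook fit had pixel errors up to 3, but later checks agreed within about 1.5 pixels. No check failed.

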